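Dry-assemble two newel caps

TASK

Dry-assemble the caps of the two newel ends on the bench, each part centred and lying flat. On the pale square newel put the dark square plate, squared up with the newel, then the pale wooden disc on it, then the pale ball finial standing on top; on the dark round newel put the brass collar, then the dark acorn finial standing on top. Leave the glue bottle and the jar of screws standing where they are, and let go of everything.

Things in the scene. Friction and masses are not known exactly. Their poses are not given: they have to be found in the camera images.
- square_newel: Pale square end of a newel post, 80 x 80 mm, 40 mm high with a flat top and a darker line round its sides; fixed on the bench. Origin: centre of its underside, on the bench; x and y along its sides, z up. A model staircase with tall balusters stands behind, from x = 0.64 on (handrail from x = 0.59 above z = 0.5): keep the wrist clear of it, passing near the robot on long sideways moves.
- round_newel: Dark brown round turned end of a newel post, 80 mm across, 40 mm high with a flat top and a groove round its side; fixed on the bench. Origin: centre of its underside, on the bench; z up.
- square_plate: Dark brown square wooden plate, 62 x 62 mm, 18 mm thick, 70 g. Loose. Origin: centre of its underside; z up. Lies upright, underside on the bench, at the start. x and y along its sides.
- wood_disc: Pale round wooden disc with a slightly darker spot in the middle of its top, 56 mm across, 18 mm thick, 50 g. Loose. Origin: centre of its underside; z up. Lies upright, underside on the bench, at the start. 
- brass_collar: Round yellow brass collar, a plain solid disc, 58 mm across, 18 mm thick, 150 g. Loose. Origin: centre of its underside; z up. Lies upright, underside on the bench, at the start. 
- ball_finial: Pale turned wooden ball finial, 69 mm high, 120 g: a round foot 54 mm across, about 20 mm high, under a ball about 46 mm across with its middle 45 mm above the underside; grip it by the ball. Loose. Origin: centre of its underside; z up. Lies upright, underside on the bench, at the start. 
- acorn_finial: Dark brown turned acorn finial, 54 mm high, 60 g: a round foot 48 mm across and 10 mm high, a neck, then a round body 38 mm across with straight sides from 24 to 39 mm above the underside, tapering to a tip; grip it by the body. Loose. Origin: centre of its underside; z up. Lies upright, underside on the bench, at the start. 
- glue_bottle: Yellow squeeze bottle of glue with a brown nozzle, 46 mm across, 156 mm high, standing; to be left alone. Origin: centre of its underside; z up.
- screw_jar: Amber jar of screws with a black lid, 62 mm across, 84 mm high, standing; to be left alone. Origin: centre of its underside; z up.
Things that resemble listed ones, but are neither listed nor needed, are in the scene too. What is shaped like the acorn_finial but turquoise is not meant. Leave any green look-alike of the brass_collar alone.

How it is judged:
At the end, for the whole second after the job is handed in: Square newel, from below: square plate (sides parallel within 0.17 rad), wooden disc, ball finial; round newel: brass collar, acorn finial. Each centred within 10 mm, at its layer's height within 5 mm, upright within 0.1 rad, at rest (horizontal distance between each of square_plate, wood_disc, ball_finial and square_newel below 0.01 m and z of square_plate in the frame of square_newel between 0.035 and 0.045 m and angle between each of square_plate, wood_disc, ball_finial, brass_collar, acorn_finial's own z axis and vertical below 0.1 rad and linear speed of each of square_plate, wood_disc, ball_finial, brass_collar, acorn_finial below 0.02 m/s and angular speed of each of square_plate, wood_disc, ball_finial, brass_collar, acorn_finial below 0.3 rad/s and z of wood_disc in the frame of square_newel between 0.053 and 0.063 m and z of ball_finial in the frame of square_newel between 0.071 and 0.081 m and horizontal distance between each of brass_collar, acorn_finial and round_newel below 0.01 m and z of brass_collar in the frame of round_newel between 0.035 and 0.045 m and z of acorn_finial in the frame of round_newel between 0.053 and 0.063 m and (angle between the x axis of square_plate and the x axis of square_newel, either way round below 0.17 rad or angle between the x axis of square_plate and the y axis of square_newel, either way round below 0.17 rad)); the robot touches nothing.
It fails at once if the glue bottle is knocked over or pushed more than 40 mm away (distance of glue_bottle from where it was at the start of the episode above 0.04 m or angle between glue_bottle's own z axis and vertical above 0.6 rad).
It fails at once if the jar of screws is knocked over or pushed more than 40 mm away (distance of screw_jar from where it was at the start of the episode above 0.04 m or angle between screw_jar's own z axis and vertical above 0.6 rad).
It also fails if it takes over 131 s, if anything falls off the work surface, if the arm or the gripper's body presses on something with over 40 N, if the wrist force passes 120 N, or if a joint passes its speed limit or range.

ROBOT

A 6-joint arm with a two-finger parallel gripper is mounted at the origin on a cart in front of the work surface, level with it; the furniture and walls round the work are solid. World frame = base frame: x ahead of the robot, y to its left, z up, the work surface at z = 0. Lengths are in m, angles in rad, forces in N, time in s.
With the tool pointing down it reaches from about 0.2 to 0.875 m from the base axis. Payload 3.4 kg.
Tool frame: the origin (TCP) lies midway between the tips of the shut fingers; the grasp point (between the pads) lies env.grip_depth behind it (env.grip_depth is the distance from the TCP to the grasp point, in m); z points along the fingers, y is the line along which they close (so a half turn about z gives the same grasp; the last joint's range is limited). The gripper opens to 94 mm and grips with 3 to 60 N. Pads are 16 mm wide; open, the fingers measure 119 mm over their backs; the gripper's body (75 mm by 177 mm) begins 78 mm behind the grasp point.
Start: joints at [-1.286, 0.276, 1.505, -0, 1.361, -0.121], TCP at [0.227, -0.528, 0.205] pointing down, gripper open.
Joint ranges: [-2.89, 2.89], [-0.75, 2.08], [0.22, 2.7], [-1.18, 4.32], [0.11, 2.71], [-2.7, 2.7]. Speed limits (rad/s): [2.57, 2.57, 3.14, 3.14, 3.14, 3.14].

INTERFACE

Orientations are given as a unit quaternion [w, x, y, z].
In Python, from cell import env gives the robot as it stands.
- The arm moves only by the tool move_arm, never from a script. Its argument "deltas" is a list that holds one entry, the list of rows, each a list of 5 numbers: the finger opening in mm, from 0 to 94, then the shift along the tool's x, y, z in mm, then the turn about the tool's z in rad. A call has exactly 8 rows; each row is the pose to reach, as a shift and turn from the pose commanded when the call began, along the tool's axes at that moment; what a row does not reach only later rows make up. A row lasts 1/10 s, in which the tool goes at most 50 mm and 8.59 degrees, less where a joint would pass 70% of its speed; a pose out of reach is approached as far as the arm can. A call with a gripper value outside its range is refused whole. The fingers move at their own pace and stop on an object; "force" is the grip in N (left out, the last holds). Time passes only in rows, so rows that repeat a pose let the fingers close, or fill a call up. It gives the time, the measured TCP pose, the force, the opening and the grip force at its end, in the units of the state.
- env.observe(): the state, without advancing time (a new reading comes with each control period).
- env.get_image(name): name is "scene" or "top" or "wrist"; returns the picture (420x560x3 uint8, red, green, blue); there is no depth.
- env.camera_model(name): a dict with "fx", "fy", "cx", "cy" (pixels), "cam_to_world" (4x4, takes a point from camera to world coordinates). Camera axes: x right, y up, looking along -z (the intrinsics and any distortion apply to the point x, -y, -z); pixel columns grow to the right and rows downward; lengths in m; the calibration is good to about 2 mm. The wrist camera is an equidistant fisheye: a pixel r from the principal point sees the ray r / f radians off the axis. A picture is of the moment at which its call begins: read the wrist's pose just before it. camera_model takes no time and is no camera call; for the wrist camera it gives the pose at the moment of the call.
- env.hand_in(): hands the job in; it is judged then, once.
The state is a dict: "time": time; "qpos": joint angles; "qvel": joint speeds; "tau": joint torques, N m; "tcp_pos": TCP position; "orientation": TCP orientation; "contact_force": force on the tool from outside, world axes, zero at the start; "ft_torque": the same for the moment, N m; "finger_gap": finger opening in m; "grip_force": force on a finger pad.
Only numpy, scipy, OpenCV 4.12 (cv2) and the standard library are available. Lean on these libraries where they do the work, as an engineer would, in place of code of your own. Each camera call takes 0.05 s, during which the arm holds its last target. There are 200 camera calls.

## Working session

There is one attempt and no reset: what is moved stays moved. The work goes in short steps, Python scripts to look and compute and a tool call to move; the robot and the scene stay as the last step left them, time stands still between calls to the robot, and variables do not carry over. Pictures are saved under pics/ and viewed, at most 14 in all, crops included, and the job is handed in when it is done.

Besides the shell and the picture viewer there is one more tool, called by a JSON object that holds its "method" and its "body", one argument or row to a line. move_arm: Moves the arm, as the interface text tells. Its arguments: {"type":"object","properties":{"deltas":{"type":"array","items":{"type":"array","items":{"type":"array","items":{"type":"number"}}}},"force":{"type":"number"}},"required":["deltas"]}

```bash
mkdir -p pics; ls
python3 - <<'E'
from cell import env
import cv2,numpy as np
s=env.observe();print(s['time'],s['tcp_pos'],s['orientation'],env.grip_depth)
for n in ["scene","top"]:
    im=env.get_image(n);cv2.imwrite(f"pics/{n}0.png",cv2.cvtColor(im,cv2.COLOR_RGB2BGR))
    m=env.camera_model(n);print(n,{k:np.round(v,4).tolist() for k,v in m.items() if not isinstance(v,str)})
E
```

```text
pics
0.0 [ 0.2268177  -0.52777645  0.2046095 ] [-8.99731426e-04  9.79489540e-01  2.01492994e-01 -6.38756599e-05] 0.0188
scene {'fx': 450.6032, 'fy': 450.6032, 'cx': 282.9638, 'cy': 219.511, 'cam_to_world': [[0.2124, 0.774, -0.5965, -0.2765], [-0.9772, 0.1709, -0.1261, -0.0749], [0.0043, 0.6097, 0.7926, 1.1229], [0.0, 0.0, 0.0, 1.0]]}
top {'fx': 394.8635, 'fy': 394.8635, 'cx': 273.3177, 'cy': 203.2829, 'cam_to_world': [[0.026, 0.997, -0.0724, 0.4749], [-0.9996, 0.025, -0.0138, 0.0874], [-0.012, 0.0727, 0.9973, 1.2626], [0.0, 0.0, 0.0, 1.0]]}
```

View pics/scene0.png

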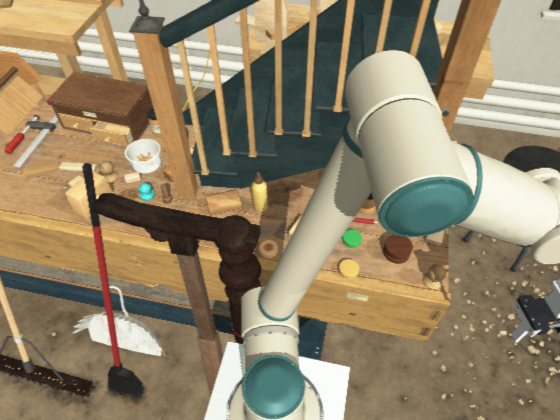

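View pics/top0.png

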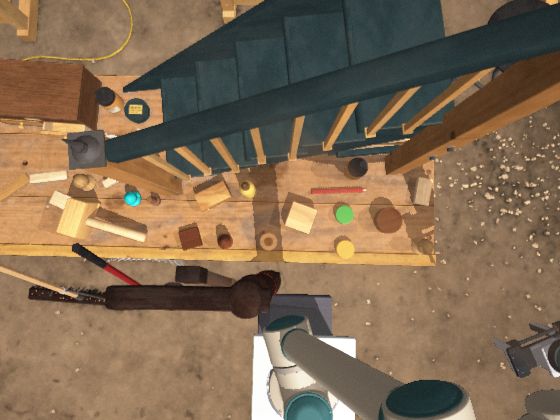

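```bash
cat > h.py <<'E'
from cell import env
import cv2,numpy as np
def ray(m,u,v,fish=False):
    x=np.array([(u-m['cx'])/m['fx'],(v-m['cy'])/m['fy']])
    if fish:
        r=np.hypot(*x); d=np.array([*(x*(np.sin(r)/r if r>1e-9 else 1)),np.cos(r)])
    else: d=np.array([*x,1.])
    T=np.array(m['cam_to_world']); return T[:3,3],T[:3,:3]@(d*[1,-1,-1])
def at(m,u,v,z,fish=False):
    o,d=ray(m,u,v,fish); return o+d*(z-o[2])/d[2]
E
python3 - <<'E'
from h import *
im=cv2.imread('pics/top0.png')
a=cv2.resize(im[165:265,35:255],None,fx=3,fy=3,interpolation=cv2.INTER_CUBIC)
b=cv2.resize(im[165:265,220:440],None,fx=3,fy=3,interpolation=cv2.INTER_CUBIC)
cv2.imwrite('pics/crop1.png',np.vstack([a,b]))
m=env.camera_model('top')
for n,u,v,z in [('plate',190,237,.018),('acornA',225,241,.04),('acornB',154,199,.04),('disc',268,241,.018),('sqn',301,215,.04),('rn',387,220,.04),('brass',345,249,.018),('ballR',425,247,.05),('ballL',85,182,.05),('jar',357,167,.084),('glue',248,188,.1)]: print(n,at(m,u,v,z).round(3))
E
```

```text
plate [0.452 0.364 0.018]
acornA [0.443 0.251 0.04 ]
acornB [0.568 0.477 0.04 ]
disc [0.446 0.118 0.018]
sqn [0.529 0.018 0.04 ]
rn [ 0.521 -0.248  0.04 ]
brass [ 0.428 -0.123  0.018]
ballR [ 0.441 -0.36   0.05 ]
ballL [0.615 0.691 0.05 ]
jar [ 0.676 -0.145  0.084]
glue [0.603 0.18  0.1  ]
```

View pics/crop1.png

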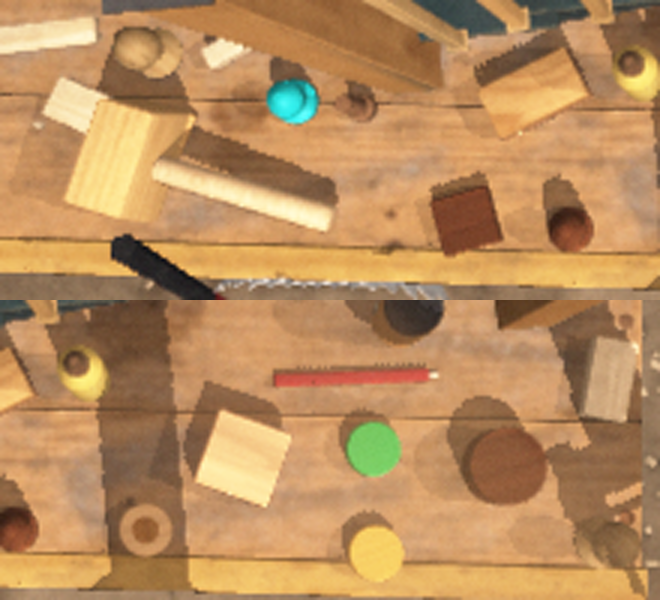

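```bash
cat >> h.py <<'E'
def tri(a,b):
    (o1,d1),(o2,d2)=a,b; d1=d1/np.linalg.norm(d1);d2=d2/np.linalg.norm(d2)
    t=np.linalg.lstsq(np.c_[d1,-d2],o2-o1,rcond=None)[0]
    p,q=o1+t[0]*d1,o2+t[1]*d2; return (p+q)/2,np.linalg.norm(p-q)
def yaw():
    w,x,y,z=env.observe()['orientation']; return np.arctan2(2*(x*y+w*z),1-2*(y*y+z*z))
def go(x,y,z,psi=None):
    "tool-frame deltas (mm, rad) to reach TCP world x,y,z, yaw psi (mod pi)"
    s=env.observe(); p=yaw(); d=np.array([x,y,z])-s['tcp_pos']
    c,sn=np.cos(p),np.sin(p)
    a=0 if psi is None else -((psi-p+np.pi/2)%np.pi-np.pi/2)
    print('t=%.1f'%s['time'],'tcp',np.round(s['tcp_pos'],4),'yaw %.3f'%p,'q6 %.2f'%s['qpos'][5],'gap %.3f'%s['finger_gap'])
    print('d tool mm',np.round([1e3*(c*d[0]+sn*d[1]),1e3*(sn*d[0]-c*d[1]),-1e3*d[2]],1),'turn %.3f'%a)
def snap(n,f):
    m=env.camera_model(n); im=env.get_image(n)[:,:,::-1].copy(); cv2.imwrite('pics/'+f,im); return m,im
E
python3 - <<'E'
from h import *
s,t=env.camera_model('scene'),env.camera_model('top')
for a,b in [((240,228),(268,285)),((120,205),(120,295)),((250,270),(245,300))]: print(tri(ray(s,*a),ray(t,*b)))
m,im=snap('wrist','w0.png'); print({k:np.round(v,3).tolist() for k,v in m.items() if not isinstance(v,str)})
go(.43,-.123,.2,0)
E
```

```text
(array([0.33420981, 0.13334036, 0.25694968]), np.float64(0.049971426459736394))
(array([0.31378191, 0.46135156, 0.28399982]), np.float64(0.01932918497621137))
(array([0.28660575, 0.15254946, 0.13736955]), np.float64(0.046450609873752914))
{'fx': 325.192, 'fy': 325.192, 'cx': 286.517, 'cy': 216.315, 'cam_to_world': [[0.395, 0.883, 0.254, 0.3], [-0.919, 0.38, 0.106, -0.497], [-0.003, -0.275, 0.961, 0.384], [0.0, 0.0, 0.0, 1.0]]}
t=0.1 tcp [ 0.2268 -0.5279  0.2048] yaw 0.406 q6 -0.12 gap 0.094
d tool mm [ 346.5 -291.8    4.8] turn 0.406
```

View pics/w0.png

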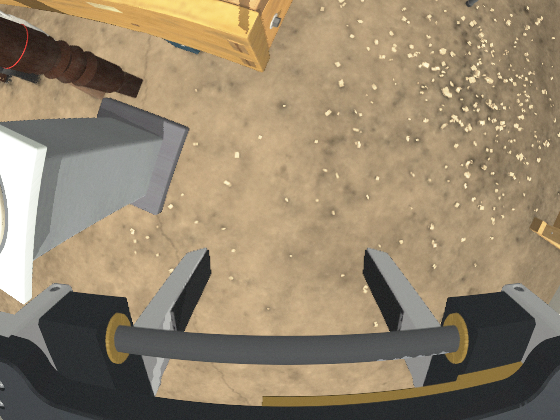

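{"method": "move_arm", "body": {
  "deltas": [
    [[94,45,-35,0,0.15],[94,90,-70,0,0.3],[94,135,-110,0,0.406],[94,175,-148,0,0.406],[94,215,-183,0,0.406],[94,255,-218,0,0.406],[94,300,-255,0,0.406],[94,346,-292,5,0.406]]
  ]
}}

```text
time: 0.95
tcp_pos: [0.4054, -0.1694, 0.2033]
orientation: [0.0, 1.0, -0.0, 0.0]
contact_force: [0.6, 0.2, -0.2]
finger_gap: 0.0944
grip_force: 0.0
```

Run:
```python
from h import *
go(.428,-.123,.2,0)
m,im=snap('wrist','w1.png')
m2,im2=snap('top','t1.png')
cv2.imwrite('pics/t1c.png',cv2.resize(im2[140:300,20:440],None,fx=1.9,fy=1.9,interpolation=cv2.INTER_CUBIC))
```

```text
t=0.9 tcp [ 0.4054 -0.1694  0.2033] yaw -0.001 q6 1.02 gap 0.094
d tool mm [ 22.6 -46.4   3.3] turn -0.001
```

View pics/w1.png

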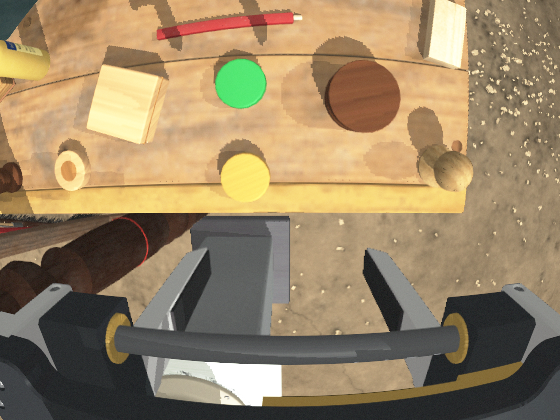

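```bash
cat >> h.py <<'E'
def blob(m,im,u,v,z,tol=12,fish=True,name=''):
    "flood fill from seed, cast contour on plane z; report centre, size, side angle"
    g=cv2.medianBlur(im,3); mk=np.zeros((im.shape[0]+2,im.shape[1]+2),np.uint8)
    cv2.floodFill(g,mk,(int(u),int(v)),0,(tol,)*3,(tol,)*3,cv2.FLOODFILL_FIXED_RANGE|cv2.FLOODFILL_MASK_ONLY|(255<<8))
    k=cv2.morphologyEx(mk[1:-1,1:-1],cv2.MORPH_OPEN,np.ones((3,3)))
    c=max(cv2.findContours(k,cv2.RETR_EXTERNAL,cv2.CHAIN_APPROX_NONE)[0],key=cv2.contourArea)[:,0]
    P=np.array([at(m,a,b,z,fish)[:2] for a,b in c],np.float32)*1000
    e=cv2.fitEllipse(P); r=cv2.minAreaRect(P)
    print(name,'ell c',np.round(e[0],1),'axes',np.round(e[1],1),'| rect c',np.round(r[0],1),'size',np.round(r[1],1),'ang',round(r[2],1))
E
python3 - <<'E'
from h import *
# pose used at image time: arm is still, so current model is valid
m=env.camera_model('wrist'); im=cv2.imread('pics/w1.png')
for n,u,v,z in [('brass',245,175,.018),('rn',364,95,.04),('green',240,83,.018),('sqn',130,100,.04),('disc',58,165,.018)]:
  for tol in (25,40): blob(m,im,u,v,z,tol,name=n)
E
```

```text
brass ell c [ 410.8 -124.1] axes [ 62.2 464.9] | rect c [ 420.3 -120.6] size [ 67.7 541.4] ang 0.5
brass ell c [ 409.3 -121.8] axes [ 64.7 558.9] | rect c [420.  -91.5] size [ 67.8 612.5] ang 0.6
rn ell c [ 523.3 -242. ] axes [73.8 95.4] | rect c [ 520.5 -238.5] size [77.2 93.3] ang 4.6
rn ell c [ 531.5 -238.5] axes [ 77.1 113.9] | rect c [ 533.9 -237. ] size [110.5  81.2] ang 31.7
green ell c [ 534.6 -112.3] axes [54.5 55.1] | rect c [ 534.6 -112.2] size [55.  55.3] ang 45.2
green ell c [ 534.6 -112.4] axes [54.8 56.1] | rect c [ 534.9 -112.5] size [55.3 55.3] ang 88.7
sqn ell c [519.8  25.1] axes [90.4 90.8] | rect c [519.5  24. ] size [82.4 77.6] ang 72.0
sqn ell c [518.4  22.6] axes [90.3 97.9] | rect c [517.9  19. ] size [93.6 78.5] ang 72.2
disc ell c [441.8 124.2] axes [51.7 55.8] | rect c [441.9 124. ] size [54.4 53.3] ang 83.0
disc ell c [441.2 123.1] axes [52.4 59.2] | rect c [441.7 121.6] size [60. 53.] ang 85.8
```

View pics/t1c.png

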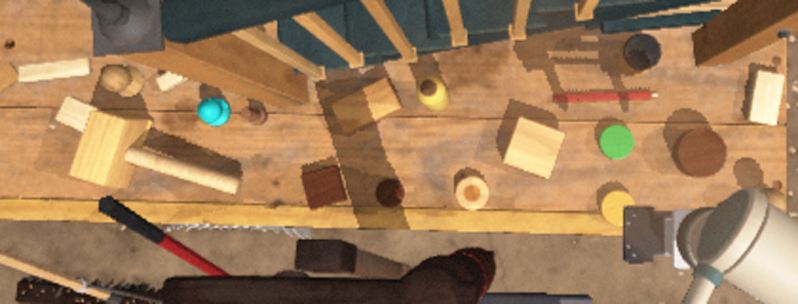

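```bash
cat >> h.py <<'E'
def mblob(m,im,win,lo,hi,z,fish=True,name=''):
    "HSV mask inside win=(u0,v0,u1,v1)"
    u0,v0,u1,v1=win; h=cv2.cvtColor(cv2.medianBlur(im,3),cv2.COLOR_BGR2HSV)
    k=np.zeros(im.shape[:2],np.uint8); k[v0:v1,u0:u1]=cv2.inRange(h,lo,hi)[v0:v1,u0:u1]
    k=cv2.morphologyEx(k,cv2.MORPH_OPEN,np.ones((3,3)))
    c=max(cv2.findContours(k,cv2.RETR_EXTERNAL,cv2.CHAIN_APPROX_NONE)[0],key=cv2.contourArea)[:,0]
    P=np.array([at(m,a,b,z,fish)[:2] for a,b in c],np.float32)*1000
    e=cv2.fitEllipse(P); r=cv2.minAreaRect(P)
    print(name,'px',c.min(0),c.max(0),'ell c',np.round(e[0],1),'axes',np.round(e[1],1),'| rect c',np.round(r[0],1),'size',np.round(r[1],1),'ang',round(r[2],1))
E
python3 - <<'E'
from h import *
m=env.camera_model('wrist'); im=cv2.imread('pics/w1.png')
h=cv2.cvtColor(im,cv2.COLOR_BGR2HSV)
print(h[150:215:5,245].tolist()); print(h[198,200:290:15].tolist()); print(h[45:150:8,364].tolist()); print(h[95,315:415:8].tolist())
print('centre picks',at(m,245,176,.018,True),at(m,364,95,.04,True),'ball',at(m,454,170,.045,True))
E
```

```text
[[16, 98, 138], [25, 140, 253], [26, 137, 254], [26, 138, 254], [26, 134, 254], [25, 141, 253], [26, 140, 254], [25, 141, 253], [25, 140, 253], [26, 138, 254], [26, 137, 254], [22, 129, 246], [24, 123, 252]]
[[22, 129, 248], [23, 120, 250], [21, 132, 243], [26, 138, 254], [23, 128, 248], [23, 132, 249]]
[[16, 114, 150], [16, 118, 155], [11, 147, 153], [11, 148, 124], [10, 148, 136], [11, 143, 137], [11, 149, 140], [12, 150, 133], [11, 149, 147], [12, 150, 146], [11, 147, 139], [17, 104, 232], [18, 98, 243], [19, 97, 240]]
[[15, 113, 203], [15, 109, 119], [11, 150, 143], [11, 144, 140], [11, 149, 140], [10, 148, 141], [12, 151, 140], [10, 147, 137], [12, 147, 125], [11, 153, 130], [10, 143, 136], [16, 112, 220], [16, 117, 227]]
centre picks [ 0.42892122 -0.11736439  0.018     ] [ 0.52138165 -0.24541657  0.04      ] ball [ 0.44611924 -0.35567538  0.045     ]
```

Run:
```python
from h import *
m=env.camera_model('wrist'); im=cv2.imread('pics/w1.png')
mblob(m,im,(205,140,285,215),(25,125,200),(32,255,255),.018,name='brass')
mblob(m,im,(300,40,430,150),(7,136,90),(13,200,175),.04,name='rn')
go(.428,-.118,.1,0)
```

```text
brass px [222 155] [268 201] ell c [ 426.3 -117.4] axes [52.8 53.8] | rect c [ 426.3 -117. ] size [53.2 53.4] ang 89.8
rn px [328  60] [399 131] ell c [ 520.6 -245.9] axes [76.7 79.2] | rect c [ 521.3 -246. ] size [77.2 77.9] ang 2.8
t=1.1 tcp [ 0.4064 -0.1655  0.2028] yaw 0.008 q6 1.01 gap 0.094
d tool mm [ 22.  -47.3 102.8] turn 0.008
```

{"method": "move_arm", "body": {
  "deltas": [
    [[94,21,-44,30,0],[94,21,-44,70,0],[94,21,-44,100,0],[94,21,-44,100,0],[94,21,-44,100,0],[94,21,-44,100,0],[94,21,-44,100,0],[94,21,-44,100,0]]
  ]
}}

```text
time: 1.85
tcp_pos: [0.4267, -0.128, 0.1043]
orientation: [0.001, 1.0, -0.0, 0.001]
contact_force: [0.3, -0.9, -1.4]
finger_gap: 0.0938
grip_force: 0.0
```

Run:
```python
from h import *
go(.428,-.122,.003,0)
m,im=snap('wrist','w2.png')
```

```text
t=1.9 tcp [ 0.4267 -0.128   0.1043] yaw -0.001 q6 1.12 gap 0.094
d tool mm [  1.3  -6.  101.3] turn -0.001
```

View pics/w2.png

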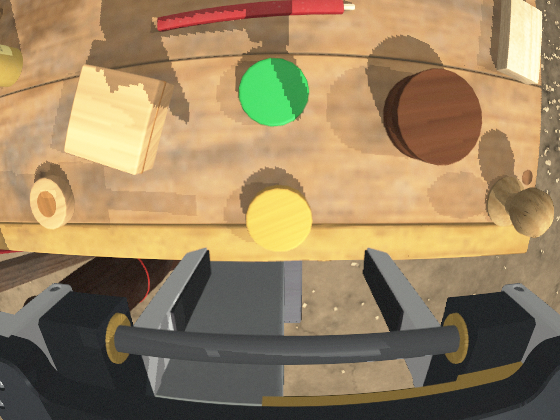

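Run:
```python
from h import *
m=env.camera_model('wrist'); im=cv2.imread('pics/w2.png')
mblob(m,im,(230,175,330,265),(25,125,200),(32,255,255),.018,name='brass')
mblob(m,im,(370,60,500,180),(7,136,90),(13,200,175),.04,name='rn')
go(.428,-.122,.003,0)
```

```text
brass px [261 209] [310 250] ell c [ 415.7 -130.4] axes [25.  49.5] | rect c [ 416.7 -130.8] size [27.6 49.9] ang 47.6
rn px [397  68] [481 164] ell c [ 519.2 -251.6] axes [77.3 78.2] | rect c [ 519.4 -251.7] size [78.2 78. ] ang 19.9
t=1.9 tcp [ 0.4265 -0.1279  0.1041] yaw -0.001 q6 1.12 gap 0.094
d tool mm [  1.5  -5.9 101.1] turn -0.001
```

Run:
```python
from h import *
m=env.camera_model('wrist')
for p in [(246,219),(312,219),(279,187),(279,251)]: print(at(m,*p,.018,True).round(4))
```

```text
[ 0.4278 -0.0932  0.018 ]
[ 0.4278 -0.1496  0.018 ]
[ 0.4555 -0.1216  0.018 ]
[ 0.3984 -0.1212  0.018 ]
```

{"method": "move_arm", "body": {
  "deltas": [
    [[94,0,-6,30,0],[94,0,-6,65,0],[94,0,-6,90,0],[94,0,-6,100,0],[94,0,-6,100,0],[50,0,-6,100,0],[50,0,-6,100,0],[50,0,-6,100,0]]
  ],
  "force": 30
}}

```text
time: 2.7
tcp_pos: [0.4269, -0.1217, 0.0041]
orientation: [0.001, 1.0, -0.0, 0.001]
contact_force: [0.6, -0.5, -0.3]
finger_gap: 0.0734
grip_force: 0.0
```

Run:
```python
from h import *
print(env.observe()['grip_force']); go(.519,-.2515,.13,0)
```

```text
0.0
t=2.7 tcp [ 0.4269 -0.1217  0.0041] yaw -0.000 q6 1.14 gap 0.073
d tool mm [  92.1  129.7 -125.9] turn -0.000
```

{"method": "move_arm", "body": {
  "deltas": [
    [[50,0,0,0,0],[50,0,0,0,0],[50,0,0,0,0],[50,0,0,0,0],[50,0,0,-25,0],[50,0,0,-60,0],[50,10,15,-100,0],[50,30,40,-110,0]]
  ]
}}

```text
time: 3.5
tcp_pos: [0.4567, -0.1612, 0.1166]
orientation: [0.001, 1.0, 0.001, 0.002]
contact_force: [0.6, 0.3, -2.1]
finger_gap: 0.0571
grip_force: 30.0
```

Run:
```python
from h import *
print(env.observe()['grip_force']); go(.519,-.2515,.1,0)
```

```text
30.000360310077667
t=3.5 tcp [ 0.4567 -0.1612  0.1166] yaw 0.001 q6 1.09 gap 0.057
d tool mm [62.2 90.4 16.6] turn 0.001
```

{"method": "move_arm", "body": {
  "deltas": [
    [[50,25,36,0,0],[50,50,72,0,0],[50,62,90,0,0],[50,62,90,20,0],[50,62,90,45,0],[50,62,90,56,0],[50,62,90,56,0],[50,62,90,56,0]]
  ]
}}

```text
time: 4.3
tcp_pos: [0.5181, -0.2513, 0.0573]
orientation: [0.0, 1.0, 0.0, 0.0]
contact_force: [-0.2, -0.1, -1.6]
finger_gap: 0.0572
grip_force: 30.0
```

Run:
```python
from h import *
go(.519,-.2515,.0445,0)
m,im=snap('wrist','w3.png')
```

```text
t=4.3 tcp [ 0.5181 -0.2513  0.0573] yaw 0.000 q6 1.00 gap 0.057
d tool mm [ 0.9  0.2 12.8] turn 0.000
```

View pics/w3.png

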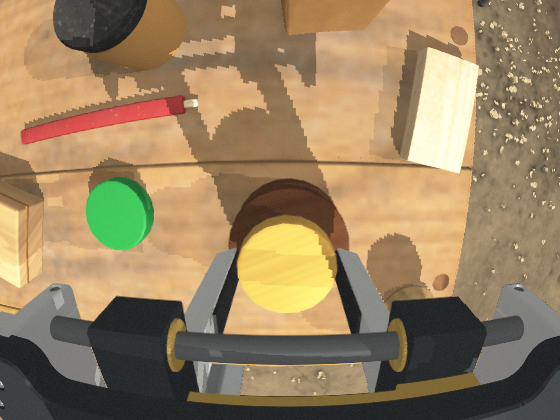

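{"method": "move_arm", "body": {
  "deltas": [
    [[50,1,0,5,0],[50,1,0,10,0],[50,1,0,13,0],[50,1,0,13.5,0],[50,1,0,13.5,0],[80,1,0,13.5,0],[80,1,0,13.5,0],[80,1,0,13.5,0]]
  ]
}}

```text
time: 5.15
tcp_pos: [0.5191, -0.2515, 0.0438]
orientation: [0.0, 1.0, -0.0, 0.0]
contact_force: [0.5, 0.6, 0.4]
finger_gap: 0.0774
grip_force: 0.0
```

{"method": "move_arm", "body": {
  "deltas": [
    [[94,0,0,0,0],[94,0,0,-15,0],[94,0,0,-50,0],[94,0,0,-100,0],[94,0,0,-150,0],[94,-20,0,-150,0],[94,-20,0,-150,0],[94,-20,0,-150,0]]
  ]
}}

```text
time: 5.95
tcp_pos: [0.4985, -0.2509, 0.193]
orientation: [-0.0, 1.0, -0.0, -0.0]
contact_force: [0.2, 0.9, -0.9]
finger_gap: 0.0941
grip_force: 0.0
```

Run:
```python
from h import *
m,im=snap('wrist','w4.png')
go(.519,-.2515,.2,0)
mblob(m,im,(150,100,430,330),(24,120,180),(32,255,255),.058,name='brass')
mblob(m,im,(150,100,430,330),(7,130,60),(13,210,175),.04,name='rn')
s,t=env.camera_model('scene'),env.camera_model('top')
# rail triangulation: outline points, both views
for a,b in [((103,196),(107,289)),((103,215),(107,310)),((237,217),(275,270))]: print(tri(ray(s,*a),ray(t,*b)))
```

```text
t=6.0 tcp [ 0.4987 -0.2509  0.1925] yaw -0.001 q6 0.98 gap 0.094
d tool mm [20.3  0.6 -7.5] turn -0.001
brass px [261 159] [315 212] ell c [ 518.7 -253.1] axes [50.3 53.9] | rect c [ 518.6 -252.5] size [52.6 53.6] ang 72.7
rn px [251 143] [325 218] ell c [ 520.2 -252.5] axes [77.  79.1] | rect c [ 520.5 -252.3] size [79.3 77.2] ang 0.1
(array([0.32599733, 0.49988718, 0.29089094]), np.float64(0.002844539620724004))
(array([0.27727278, 0.48986751, 0.28332748]), np.float64(0.022493172683367882))
(array([0.36640347, 0.1321163 , 0.26320261]), np.float64(0.08327091385903632))
```

View pics/w4.png

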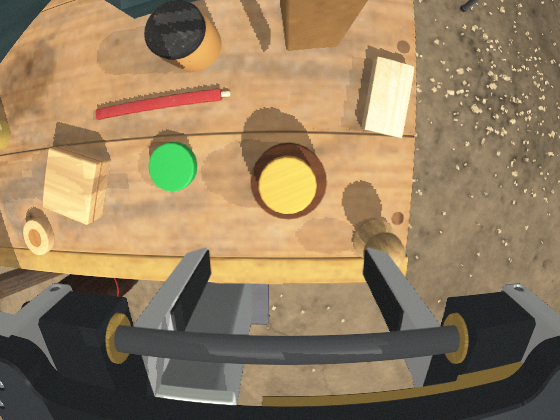

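{"method": "move_arm", "body": {
  "deltas": [
    [[94,-15,-30,-30,0],[94,-30,-70,-70,0],[94,-45,-110,-110,0],[94,-60,-160,-140,0],[94,-60,-210,-140,0],[94,-60,-260,-140,0],[94,-60,-310,-140,0],[94,-60,-350,-140,0]]
  ]
}}

```text
time: 6.8
tcp_pos: [0.4389, 0.088, 0.3325]
orientation: [-0.0, 1.0, -0.0, -0.001]
contact_force: [2.0, -1.3, 0.8]
finger_gap: 0.094
grip_force: 0.0
```

Run:
```python
from h import *
print(env.observe()['qpos'].round(3) if hasattr(env.observe()['qpos'],'round') else env.observe()['qpos']);go(.443,.25,.33,0)
```

```text
[0.042 0.031 1.499 0.    1.612 1.613]
t=6.8 tcp [0.4389 0.088  0.3325] yaw -0.000 q6 1.61 gap 0.094
d tool mm [   4.  -162.     2.5] turn -0.000
```

{"method": "move_arm", "body": {
  "deltas": [
    [[94,2,-40,0,0],[94,4,-80,10,0],[94,4,-120,40,0],[94,4,-162,70,0],[94,4,-162,100,0],[94,4,-162,130,0],[94,4,-162,150,0],[94,4,-162,150,0]]
  ]
}}

```text
time: 7.6
tcp_pos: [0.4404, 0.2474, 0.179]
orientation: [0.002, 1.0, 0.0, -0.004]
contact_force: [-0.5, 1.5, 1.0]
finger_gap: 0.0941
grip_force: 0.0
```

Run:
```python
from h import *
env.get_image('wrist')
m,im=snap('wrist','w5.png')
go(.443,.25,.12,0)
```

```text
t=7.7 tcp [0.4431 0.2481 0.1827] yaw -0.000 q6 1.94 gap 0.094
d tool mm [-0.1 -1.9 62.7] turn -0.000
```

View pics/w5.png

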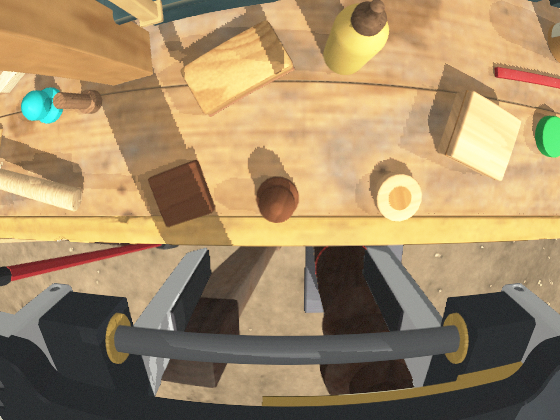

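Run:
```python
from h import *
m=env.camera_model('wrist'); im=cv2.imread('pics/w5.png')
h=cv2.cvtColor(im,cv2.COLOR_BGR2HSV); print(h[205,265:295:6].tolist(),h[190,165:200:8].tolist(),h[190,378:392:4].tolist(),h[130,465:500:8].tolist())
for z in (.02,.03,.04): mblob(m,im,(240,165,320,230),(3,120,40),(13,255,200),z,name='acorn')
for t in (15,25,40): blob(m,im,172,185,.018,t,name='plate')
blob(m,im,385,195,.018,40,name='disc')
for t in (20,30): blob(m,im,490,140,.04,t,name='sqn')
go(.443,.25,.12,0)
```

```text
[[11, 145, 97], [11, 144, 124], [11, 151, 160], [11, 144, 152], [11, 150, 153]] [[12, 143, 96], [11, 146, 96], [11, 146, 96], [10, 135, 104], [11, 152, 97]] [[17, 119, 193], [27, 66, 255], [27, 63, 255], [28, 58, 255]] [[26, 75, 255], [27, 65, 255], [26, 68, 255], [26, 67, 255], [24, 86, 254]]
acorn px [256 177] [298 222] ell c [443.5 258.4] axes [44.1 49.7] | rect c [443.7 259.1] size [45.1 49.6] ang 62.3
acorn px [256 177] [298 222] ell c [445.8 258.1] axes [42.8 48.3] | rect c [446.  258.8] size [43.8 48.1] ang 62.3
acorn px [256 177] [298 222] ell c [448.2 257.8] axes [41.6 46.8] | rect c [448.3 258.4] size [42.5 46.7] ang 62.3
plate ell c [448.1 370.8] axes [63.4 71.8] | rect c [448.6 370.4] size [62.  58.3] ang 17.9
plate ell c [448.2 370.8] axes [64.6 72.8] | rect c [448.6 370.5] size [62.5 58.9] ang 17.5
plate ell c [450.1 369.7] axes [71.4 81.4] | rect c [449.5 372.3] size [65.4 76.5] ang 16.8
disc ell c [445.2 119.7] axes [53.2 54.9] | rect c [445.4 120. ] size [53.6 54.8] ang 29.8
sqn ell c [509.7  27.3] axes [56.4 87. ] | rect c [511.1  24. ] size [76.7 53.3] ang 71.2
sqn ell c [522.3  20.4] axes [87.2 92.1] | rect c [522.6  20.3] size [77.4 78.1] ang 71.6
t=7.7 tcp [0.4431 0.2481 0.1827] yaw -0.000 q6 1.94 gap 0.094
d tool mm [-0.1 -1.9 62.7] turn -0.000
```

{"method": "move_arm", "body": {
  "deltas": [
    [[70,1,-8.5,30,0],[70,1,-8.5,70,0],[70,1,-8.5,110,0],[70,1,-8.5,145,0],[70,1,-8.5,162,0],[70,1,-8.5,168,0],[30,1,-8.5,168,0],[30,1,-8.5,168,0]]
  ],
  "force": 20
}}

```text
time: 8.5
tcp_pos: [0.4457, 0.2569, 0.0169]
orientation: [-0.001, 1.0, -0.0, 0.001]
contact_force: [-0.3, 0.3, -0.1]
finger_gap: 0.0572
grip_force: 0.0
```

{"method": "move_arm", "body": {
  "deltas": [
    [[30,0,0,0,0],[30,0,0,0,0],[30,0,0,0,0],[30,0,0,0,0],[30,0,0,0,0],[30,0,0,0,0],[30,0,0,-20,0],[30,0,0,-50,0]]
  ]
}}

```text
time: 9.3
tcp_pos: [0.4422, 0.2555, 0.0644]
orientation: [0.001, 1.0, -0.0, -0.002]
contact_force: [0.3, 1.0, -0.8]
finger_gap: 0.0368
grip_force: 20.0
```

Run:
```python
from h import *
go(.5195,-.252,.3,0)
```

```text
t=9.3 tcp [0.4422 0.2555 0.0644] yaw -0.000 q6 1.96 gap 0.037
d tool mm [  77.4  507.5 -235.6] turn -0.000
```

{"method": "move_arm", "body": {
  "deltas": [
    [[30,0,0,-45,0],[30,0,30,-90,0],[30,0,75,-120,0],[30,0,125,-120,0],[30,0,175,-120,0],[30,0,225,-120,0],[30,0,275,-120,0],[30,0,325,-120,0]]
  ]
}}

```text
time: 10.1
tcp_pos: [0.4433, -0.0639, 0.1855]
orientation: [0.0, 1.0, 0.0, 0.0]
contact_force: [0.6, -1.3, -0.8]
finger_gap: 0.0369
grip_force: 20.0
```

Run:
```python
from h import *
go(.5195,-.252,.1,0)
```

```text
t=10.1 tcp [ 0.4433 -0.0639  0.1855] yaw 0.000 q6 1.27 gap 0.037
d tool mm [ 76.2 188.1  85.5] turn 0.000
```

{"method": "move_arm", "body": {
  "deltas": [
    [[30,15,35,0,0],[30,33,80,0,0],[30,50,125,0,0],[30,68,165,0,0],[30,76,188,20,0],[30,76,188,60,0],[30,76,188,85,0],[30,76,188,85,0]]
  ]
}}

```text
time: 10.9
tcp_pos: [0.5167, -0.2485, 0.0963]
orientation: [-0.003, 1.0, -0.0, -0.004]
contact_force: [0.2, -0.1, -1.0]
finger_gap: 0.0368
grip_force: 20.0
```

Run:
```python
from h import *
env.get_image('wrist');m,im=snap('wrist','w6.png')
go(.5195,-.252,.074,0)
mblob(m,im,(150,100,430,330),(24,120,180),(32,255,255),.058,name='brass')
mblob(m,im,(150,100,430,330),(7,130,60),(13,210,175),.04,name='rn')
```

```text
t=11.0 tcp [ 0.5199 -0.2501  0.1005] yaw -0.000 q6 1.00 gap 0.037
d tool mm [-0.4  1.9 26.5] turn -0.000
brass px [304 205] [328 247] ell c [ 527.9 -270.6] axes [13. 31.] | rect c [ 527.6 -271.2] size [33.3 14.4] ang 41.2
rn px [253 225] [319 313] ell c [ 482.3 -249.1] axes [54.2 84.3] | rect c [ 482.5 -248.5] size [79.9 54.3] ang 2.2
```

Lower gently with a force check, then release.

{"method": "move_arm", "body": {
  "deltas": [
    [[30,0,2,10,0],[30,0,2,18,0],[30,0,2,22,0],[30,0,2,24,0],[30,0,2,25,0],[30,0,2,25,0],[30,0,2,25,0],[30,0,2,25,0]]
  ]
}}

```text
time: 11.8
tcp_pos: [0.5201, -0.2522, 0.0757]
orientation: [0.0, 1.0, -0.0, 0.0]
contact_force: [0.7, 0.3, -0.1]
finger_gap: 0.0371
grip_force: 20.0
```

{"method": "move_arm", "body": {
  "deltas": [
    [[30,0,0,1,0],[30,0,0,2,0],[30,0,0,2.5,0],[30,0,0,2.5,0],[30,0,0,2.5,0],[30,0,0,2.5,0],[30,0,0,2.5,0],[30,0,0,2.5,0]]
  ]
}}

```text
time: 12.6
tcp_pos: [0.5201, -0.2523, 0.0744]
orientation: [0.0, 1.0, -0.0, 0.0]
contact_force: [-1.4, 1.0, 7.9]
finger_gap: 0.0367
grip_force: 20.0
```

{"method": "move_arm", "body": {
  "deltas": [
    [[40,0,0,-1,0],[50,0,0,-1,0],[60,0,0,-1,0],[70,0,0,-1,0],[80,0,0,-1,0],[80,0,0,-1,0],[80,0,0,-1,0],[80,0,0,-1,0]]
  ]
}}

```text
time: 13.4
tcp_pos: [0.5199, -0.2521, 0.0739]
orientation: [0.0, 1.0, -0.0, -0.0]
contact_force: [-0.6, -0.3, 0.2]
finger_gap: 0.08
grip_force: 0.0
```

{"method": "move_arm", "body": {
  "deltas": [
    [[94,0,0,-40,0],[94,0,0,-80,0],[94,-10,-20,-120,0],[94,-25,-60,-130,0],[94,-40,-105,-130,0],[94,-60,-150,-130,0],[94,-60,-150,-130,0],[94,-60,-150,-130,0]]
  ]
}}

```text
time: 14.2
tcp_pos: [0.4599, -0.1016, 0.2045]
orientation: [0.001, 1.0, 0.001, 0.001]
contact_force: [1.1, -1.0, 1.2]
finger_gap: 0.094
grip_force: 0.0
```

Run:
```python
from h import *
env.get_image('wrist');m,im=snap('wrist','w7.png')
go(.4485,.3705,.2,None)
mblob(m,im,(200,20,560,300),(24,120,180),(30,255,255),.058,name='brass')
mblob(m,im,(300,20,560,300),(7,130,60),(13,210,175),.04,name='rn')
```

```text
t=14.3 tcp [ 0.4608 -0.103   0.2042] yaw -0.000 q6 1.20 gap 0.094
d tool mm [ -12.5 -473.5    4.2] turn 0.000Traceback (most recent call last):
  File "<stdin>", line 4, in <module>
  File "h.py", line 40, in mblob
    c=max(cv2.findContours(k,cv2.RETR_EXTERNAL,cv2.CHAIN_APPROX_NONE)[0],key=cv2.contourArea)[:,0]
      ~~~^^^^^^^^^^^^^^^^^^^^^^^^^^^^^^^^^^^^^^^^^^^^^^^^^^^^^^^^^^^^^^^^^^^^^^^^^^^^^^^^^^^^
ValueError: max() iterable argument is empty
```

View pics/w7.png

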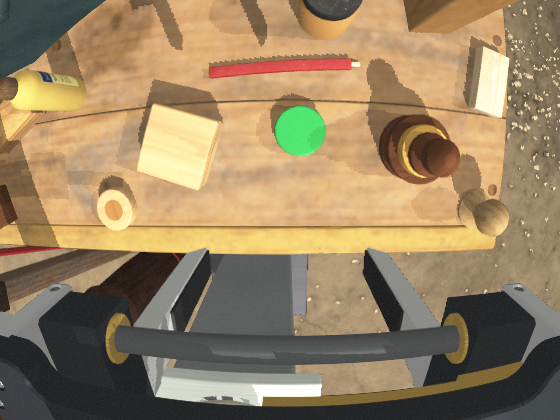

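Run:
```python
from h import *
m=env.camera_model('wrist'); im=cv2.imread('pics/w7.png')
for t in (20,30,40): blob(m,im,180,140,.04,t,name='sqn')
# top-face corners by eye: (153,105) (219,121) (203,189)? (138,172)
for p in [(153,105),(219,121),(138,172)]: print(at(m,*p,.04,True).round(4))
for p in [(488,213),(470,205)]: print('ball',at(m,*p,.045,True).round(4),at(m,*p,.02,True).round(4))
```

```text
sqn ell c [531.5  15.9] axes [63.  92.3] | rect c [531.1  15.9] size [78.6 56.2] ang 71.6
sqn ell c [521.2  19. ] axes [90.4 91.2] | rect c [521.1  18.7] size [80.4 77.8] ang 71.6
sqn ell c [520.5  18.1] axes [89.7 94.8] | rect c [518.5  11.4] size [96.2 78.4] ang 71.6
[0.5692 0.0437 0.04  ]
[ 0.5468 -0.0317  0.04  ]
[0.4947 0.0667 0.04  ]
ball [ 0.4477 -0.3536  0.045 ] [ 0.4409 -0.372   0.02  ]
ball [ 0.4576 -0.3237  0.045 ] [ 0.4515 -0.34    0.02  ]
```

{"method": "move_arm", "body": {
  "deltas": [
    [[94,-2,-50,0,0],[94,-5,-100,0,0],[94,-8,-150,0,0],[94,-10,-200,0,0],[94,-12,-250,0,0],[94,-12,-300,0,0],[94,-12,-350,0,0],[94,-12,-400,0,0]]
  ]
}}

```text
time: 15.1
tcp_pos: [0.4496, 0.2991, 0.2035]
orientation: [0.0, 1.0, -0.001, 0.0]
contact_force: [0.2, -0.4, 0.3]
finger_gap: 0.094
grip_force: 0.0
```

{"method": "move_arm", "body": {
  "deltas": [
    [[94,0,-35,0,0],[94,0,-74,0,-0.1],[94,0,-74,10,-0.2],[94,0,-74,30,-0.31],[94,0,-74,50,-0.31],[94,0,-74,60,-0.31],[94,0,-74,60,-0.31],[94,0,-74,60,-0.31]]
  ]
}}

```text
time: 15.9
tcp_pos: [0.4492, 0.3715, 0.1441]
orientation: [-0.0, 0.988, 0.154, 0.0]
contact_force: [1.0, -0.2, 0.5]
finger_gap: 0.094
grip_force: 0.0
```

Run:
```python
from h import *
env.get_image('wrist');m,im=snap('wrist','w8.png')
go(.4485,.3705,.004,.309)
# seed from projected expected place
T=np.array(m['cam_to_world']);p=T[:3,:3].T@(np.array([.4485,.3705,.018])-T[:3,3]);p=p*[1,-1,-1]
r=np.hypot(p[0],p[1]);th=np.arctan2(r,p[2]);u,v=m['cx']+m['fx']*th*p[0]/r,m['cy']+m['fy']*th*p[1]/r
print(u,v)
for t in (15,25): blob(m,im,u,v,.018,t,name='plate')
```

```text
t=16.0 tcp [0.4492 0.3718 0.1449] yaw 0.309 q6 1.83 gap 0.094
d tool mm [ -1.    1.1 140.9] turn 0.000
287.8618515335862 209.6201757159492
plate ell c [442.6 379.1] axes [41.5 72.3] | rect c [444.3 378.4] size [59.8 39.9] ang 17.7
plate ell c [449.2 375.7] axes [58.  71.7] | rect c [448.5 370.2] size [62.7 59.1] ang 17.7
```

{"method": "move_arm", "body": {
  "deltas": [
    [[94,-1,1,40,0],[94,-1,1,85,0],[94,-1,1,120,0],[94,-1,1,136,0],[94,-1,1,141,0],[94,-1,1,141,0],[55,-1,1,141,0],[55,-1,1,141,0]]
  ],
  "force": 25
}}

```text
time: 16.8
tcp_pos: [0.4486, 0.3711, 0.0046]
orientation: [-0.001, 0.988, 0.154, 0.002]
contact_force: [-0.2, -0.2, -0.2]
finger_gap: 0.0814
grip_force: 0.0
```

{"method": "move_arm", "body": {
  "deltas": [
    [[50,0,0,0,0],[50,0,0,0,0],[50,0,0,0,0],[50,0,0,0,0],[50,0,0,-20,0],[50,0,0,-60,0],[50,0,0,-110,0],[50,0,0,-160,0]]
  ]
}}

```text
time: 17.6
tcp_pos: [0.4466, 0.37, 0.1638]
orientation: [0.0, 0.988, 0.154, -0.001]
contact_force: [0.8, 0.6, -0.6]
finger_gap: 0.0619
grip_force: 25.0
```

Run:
```python
from h import *
go(.521,.0185,.16,-.315); go(.44,.1,.16,-.315)
```

```text
t=17.6 tcp [0.4466 0.37   0.1638] yaw 0.310 q6 1.83 gap 0.062
d tool mm [-36.3 357.4   3.8] turn 0.625
t=17.6 tcp [0.4466 0.37   0.1638] yaw 0.310 q6 1.83 gap 0.062
d tool mm [-88.6 255.1   3.8] turn 0.625
```

{"method": "move_arm", "body": {
  "deltas": [
    [[50,-18,45,0,0.1],[50,-35,93,0,0.2],[50,-53,140,0,0.3],[50,-70,190,0,0.4],[50,-88,240,0,0.5],[50,-75,290,0,0.625],[50,-55,325,0,0.625],[50,-36,357,0,0.625]]
  ]
}}

```text
time: 18.4
tcp_pos: [0.5229, 0.0169, 0.163]
orientation: [0.0, 0.987, -0.158, 0.0]
contact_force: [0.7, 0.3, -0.2]
finger_gap: 0.062
grip_force: 25.0
```

Run:
```python
from h import *
go(.521,.0185,.065,-.315)
```

```text
t=18.4 tcp [0.5229 0.0169 0.163 ] yaw -0.317 q6 1.79 gap 0.062
d tool mm [-2.3 -1.  98. ] turn -0.002
```

{"method": "move_arm", "body": {
  "deltas": [
    [[50,-2,-1,30,0],[50,-2,-1,60,0],[50,-2,-1,85,0],[50,-2,-1,98,0],[50,-2,-1,98,0],[50,-2,-1,98,0],[50,-2,-1,98,0],[50,-2,-1,98,0]]
  ]
}}

```text
time: 19.2
tcp_pos: [0.5212, 0.0209, 0.066]
orientation: [-0.0, 0.988, -0.157, 0.001]
contact_force: [0.3, 0.3, -0.7]
finger_gap: 0.0619
grip_force: 25.0
```

Run:
```python
from h import *
m=env.camera_model('top'); im=cv2.imread('pics/t1.png')
for t in (15,25): blob(m,im,300,217,.04,t,fish=False,name='sqn top')
m,im=snap('wrist','w9.png')
go(.521,.0185,.0455,-.315)
```

```text
sqn top ell c [532.  13.] axes [59.6 82.5] | rect c [533.1  14.6] size [76.2 54. ] ang 72.7
sqn top ell c [521.9  18.6] axes [86.6 87.3] | rect c [522.1  18.5] size [77.1 77.4] ang 72.7
t=19.2 tcp [0.5211 0.0209 0.0659] yaw -0.315 q6 1.79 gap 0.062
d tool mm [ 0.7  2.3 20.4] turn -0.000
```

View pics/w9.png

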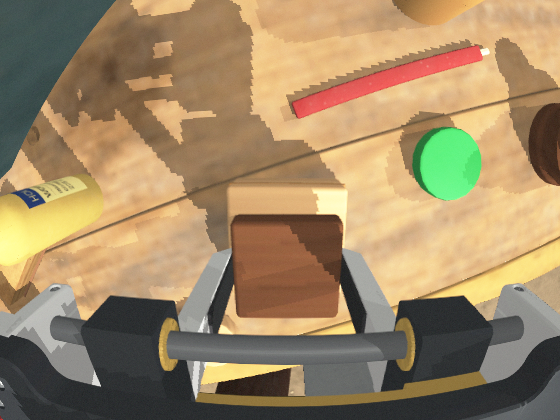

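{"method": "move_arm", "body": {
  "deltas": [
    [[50,1,2,8,0],[50,1,2,15,0],[50,1,2,19,0],[50,1,2,21.5,0],[50,1,2,21.5,0],[50,1,2,21.5,0],[50,1,2,21.5,0],[80,1,2,21,0]]
  ]
}}

```text
time: 20.05
tcp_pos: [0.521, 0.0187, 0.0439]
orientation: [-0.0, 0.988, -0.157, 0.0]
contact_force: [-1.1, -1.2, -0.1]
finger_gap: 0.067
grip_force: 0.0
```

{"method": "move_arm", "body": {
  "deltas": [
    [[94,0,0,0,0],[94,0,0,0,0],[94,0,0,-15,0],[94,0,0,-50,0],[94,0,0,-100,0],[94,0,0,-130,0],[94,0,0,-130,0],[94,0,0,-130,0]]
  ]
}}

```text
time: 20.85
tcp_pos: [0.5208, 0.0187, 0.1742]
orientation: [-0.0, 0.988, -0.157, 0.001]
contact_force: [-0.8, 0.1, -1.9]
finger_gap: 0.0936
grip_force: 0.0
```

Run:
```python
from h import *
env.get_image('wrist');m,im=snap('wrist','w10.png')
T=np.array(m['cam_to_world'])
def px(P):
    p=T[:3,:3].T@(np.array(P)-T[:3,3])*[1,-1,-1]; r=np.hypot(p[0],p[1]);th=np.arctan2(r,p[2]);return m['cx']+m['fx']*th*p[0]/r,m['cy']+m['fy']*th*p[1]/r
a=px([.521,.0185,.058]);print(a)
for t in (20,30): blob(m,im,*a,.058,t,name='plate')
mblob(m,im,(int(a[0])-90,int(a[1])-90,int(a[0])+90,min(int(a[1])+90,300)),(5,125,30),(14,230,200),.058,name='plate')
go(.521,.0185,.17,0); go(.4453,.12,.17,0)
```

```text
(np.float64(286.27854706152556), np.float64(210.08045616491836))
plate ell c [518.5  18.6] axes [66.6 68.9] | rect c [519.1  19.3] size [60.9 57.7] ang 72.0
plate ell c [519.   19.1] axes [68.3 69.8] | rect c [518.6  19.6] size [61.1 58.8] ang 72.0
plate px [254 178] [319 242] ell c [520.3  18.6] axes [69.7 72.5] | rect c [520.3  18.6] size [60.7 62.5] ang 72.0
t=20.9 tcp [0.5195 0.0189 0.1724] yaw -0.315 q6 1.79 gap 0.094
d tool mm [ 1.5 -0.1  2.4] turn -0.315
t=20.9 tcp [0.5195 0.0189 0.1724] yaw -0.315 q6 1.79 gap 0.094
d tool mm [-101.9  -73.2    2.4] turn -0.315
```

{"method": "move_arm", "body": {
  "deltas": [
    [[94,-34,-24,0,0],[94,-68,-49,0,0],[94,-102,-73,0,0],[94,-102,-73,30,0],[94,-102,-73,50,0],[94,-102,-73,50,0],[94,-102,-73,50,0],[94,-102,-73,50,0]]
  ]
}}

```text
time: 21.75
tcp_pos: [0.447, 0.1196, 0.1243]
orientation: [-0.0, 0.988, -0.157, 0.0]
contact_force: [-0.6, -0.6, -0.1]
finger_gap: 0.0938
grip_force: 0.0
```

```bash
cat >> h.py <<'E'
def px(m,P):
    T=np.array(m['cam_to_world']); p=T[:3,:3].T@(np.array(P)-T[:3,3])*[1,-1,-1]; r=np.hypot(p[0],p[1]);th=np.arctan2(r,p[2]);return m['cx']+m['fx']*th*p[0]/r,m['cy']+m['fy']*th*p[1]/r
E
python3 - <<'E'
from h import *
env.get_image('wrist');m,im=snap('wrist','w11.png')
h=cv2.cvtColor(im,cv2.COLOR_BGR2HSV)
for d in (0,.02):
    a=px(m,[.445+d,.12,.018]);print(np.round(a),h[int(a[1]),int(a[0])])
    for t in (25,40): blob(m,im,*a,.018,t,name='disc')
go(.445,.12,.004)
E
```

```text
[287. 216.] [ 17 148 234]
disc ell c [444.  120.4] axes [26.1 26.5] | rect c [443.8 120.6] size [26.6 25.8] ang 71.9
disc ell c [444.2 120.3] axes [26.6 27. ] | rect c [444.3 120.5] size [26.6 26.7] ang 71.9
[280. 196.] [ 25  78 255]
disc ell c [443.9 119.7] axes [52.6 52.8] | rect c [444.  119.6] size [52.6 52.5] ang 71.9
disc ell c [444.  119.9] axes [53.4 53.6] | rect c [443.7 120.2] size [53.5 53.5] ang 71.9
t=21.9 tcp [0.4473 0.1196 0.1247] yaw -0.316 q6 2.00 gap 0.094
d tool mm [ -2.3   0.3 120.7] turn 0.000
```

Disc at (0.444, 0.120). Descend and grip.

{"method": "move_arm", "body": {
  "deltas": [
    [[85,-3,1,40,0],[85,-3,1,80,0],[85,-3,1,108,0],[85,-3,1,120,0],[85,-3,1,120,0],[50,-3,1,120,0],[50,-3,1,120,0],[45,-3,1,120,0]]
  ],
  "force": 20
}}

```text
time: 22.65
tcp_pos: [0.4443, 0.1198, 0.0051]
orientation: [-0.0, 0.988, -0.157, 0.001]
contact_force: [-0.4, -0.5, -0.6]
finger_gap: 0.0644
grip_force: 0.0
```

{"method": "move_arm", "body": {
  "deltas": [
    [[45,0,0,0,0],[45,0,0,0,0],[45,0,0,0,0],[45,0,0,-20,0],[45,0,0,-60,0],[45,0,0,-105,0],[45,20,15,-120,0],[45,50,38,-120,0]]
  ]
}}

```text
time: 23.45
tcp_pos: [0.4805, 0.0689, 0.1272]
orientation: [-0.001, 0.988, -0.155, 0.003]
contact_force: [0.2, 0.7, -0.9]
finger_gap: 0.0552
grip_force: 20.0
```

Run:
```python
from h import *
go(.5205,.0187,.08)
```

```text
t=23.4 tcp [0.4805 0.0689 0.1272] yaw -0.312 q6 1.88 gap 0.055
d tool mm [53.5 35.4 47.2] turn 0.000
```

{"method": "move_arm", "body": {
  "deltas": [
    [[45,30,20,0,0],[45,53,35,0,0],[45,53,35,20,0],[45,53,35,42,0],[45,53,35,47,0],[45,53,35,47,0],[45,53,35,47,0],[45,53,35,47,0]]
  ]
}}

```text
time: 24.25
tcp_pos: [0.5193, 0.0185, 0.078]
orientation: [-0.0, 0.988, -0.157, 0.001]
contact_force: [0.3, -0.1, -0.6]
finger_gap: 0.0555
grip_force: 20.0
```

Run:
```python
from h import *
go(.5205,.0187,.062)
```

```text
t=24.2 tcp [0.5193 0.0185 0.078 ] yaw -0.315 q6 1.79 gap 0.055
d tool mm [ 1.1 -0.5 16. ] turn 0.000
```

{"method": "move_arm", "body": {
  "deltas": [
    [[45,1,-0.5,6,0],[45,1,-0.5,11,0],[45,1,-0.5,14,0],[45,1,-0.5,16,0],[45,1,-0.5,16,0],[45,1,-0.5,16,0],[45,1,-0.5,16,0],[45,1,-0.5,16,0]]
  ]
}}

```text
time: 25.05
tcp_pos: [0.5194, 0.0186, 0.0625]
orientation: [0.0, 0.988, -0.157, 0.0]
contact_force: [-2.9, -0.4, 11.4]
finger_gap: 0.0557
grip_force: 20.0
```

{"method": "move_arm", "body": {
  "deltas": [
    [[60,0,0,-0.5,0],[75,0,0,-0.5,0],[94,0,0,-0.5,0],[94,0,0,-0.5,0],[94,0,0,-20,0],[94,0,0,-60,0],[94,0,0,-110,0],[94,0,0,-110,0]]
  ]
}}

```text
time: 25.85
tcp_pos: [0.5243, 0.0182, 0.1772]
orientation: [-0.0, 0.988, -0.157, 0.007]
contact_force: [1.0, 0.1, -0.1]
finger_gap: 0.0941
grip_force: 0.0
```

Run:
```python
from h import *
env.get_image('wrist');env.get_image('wrist');m,im=snap('wrist','w12.png')
a=px(m,[.54,.018,.076])
for t in (25,40): blob(m,im,*a,.076,t,name='disc')
a=px(m,[.521,.0185,.058])
a=[int(v) for v in a]
mblob(m,im,(a[0]-90,a[1]-90,a[0]+90,min(a[1]+90,300)),(5,125,30),(14,230,200),.058,name='plate')
go(.446,-.355,.2,0); go(.43,-.1,.2,0)
```

```text
disc ell c [519.3  18. ] axes [52.2 52.8] | rect c [519.2  17.8] size [52.5 52.5] ang 72.0
disc ell c [521.8  11.2] axes [55.7 76.2] | rect c [526.   12.6] size [60.3 70.5] ang 73.5
plate px [254 179] [319 210] ell c [534.8  14.6] axes [34.9 64.6] | rect c [536.7  13.5] size [60.9 29.2] ang 73.2
t=26.0 tcp [0.5191 0.0186 0.1705] yaw -0.315 q6 1.79 gap 0.094
d tool mm [ 46.3 377.9 -29.5] turn -0.315
t=26.0 tcp [0.5191 0.0186 0.1705] yaw -0.315 q6 1.79 gap 0.094
d tool mm [-47.9 140.4 -29.5] turn -0.315
```

{"method": "move_arm", "body": {
  "deltas": [
    [[94,-15,35,-15,-0.05],[94,-30,80,-30,-0.1],[94,-45,120,-40,-0.15],[94,-40,165,-45,-0.2],[94,-30,210,-45,-0.25],[94,-18,255,-45,-0.315],[94,-5,295,-45,-0.315],[94,0,335,-45,-0.315]]
  ]
}}

```text
time: 26.8
tcp_pos: [0.4149, -0.3013, 0.2137]
orientation: [-0.001, 1.0, -0.0, -0.001]
contact_force: [0.9, 0.1, 1.1]
finger_gap: 0.0939
grip_force: 0.0
```

Run:
```python
from h import *
go(.435,-.355,.18,0)
```

```text
t=26.8 tcp [ 0.4149 -0.3013  0.2137] yaw -0.001 q6 0.81 gap 0.094
d tool mm [20.1 53.7 33.7] turn -0.001
```

{"method": "move_arm", "body": {
  "deltas": [
    [[94,10,27,0,0],[94,20,54,10,0],[94,20,54,20,0],[94,20,54,20,0],[94,20,54,20,0],[94,20,54,20,0],[94,20,54,20,0],[94,20,54,20,0]]
  ]
}}

```text
time: 27.6
tcp_pos: [0.4359, -0.3534, 0.1967]
orientation: [0.0, 1.0, 0.0, 0.0]
contact_force: [0.1, -0.3, 0.4]
finger_gap: 0.0936
grip_force: 0.0
```

Run:
```python
from h import *
m,im=snap('wrist','w13.png')
go(.446,-.355,.18,0)
```

```text
t=27.6 tcp [ 0.4359 -0.3536  0.1966] yaw 0.000 q6 0.76 gap 0.094
d tool mm [10.1  1.4 16.6] turn 0.000
```

View pics/w13.png

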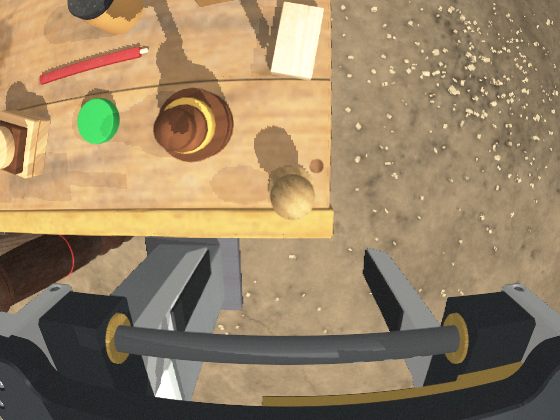

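Run:
```python
from h import *
m=env.camera_model('wrist')
for p in [(292.5,197),(271,197),(314,197),(292,173),(292,219)]: print(at(m,*p,.045,True).round(4))
go(.44,-.355,.028,0)
```

```text
[ 0.4416 -0.3598  0.045 ]
[ 0.4416 -0.3374  0.045 ]
[ 0.4417 -0.3823  0.045 ]
[ 0.4669 -0.3592  0.045 ]
[ 0.4177 -0.3594  0.045 ]
t=27.6 tcp [ 0.4359 -0.3536  0.1966] yaw 0.000 q6 0.76 gap 0.094
d tool mm [  4.1   1.4 168.6] turn 0.000
```

{"method": "move_arm", "body": {
  "deltas": [
    [[80,6,6,40,0],[80,6,6,85,0],[80,6,6,130,0],[80,6,6,160,0],[80,6,6,170,0],[80,6,6,170,0],[50,6,6,170,0],[35,6,6,170,0]]
  ],
  "force": 25
}}

```text
time: 28.45
tcp_pos: [0.443, -0.3612, 0.028]
orientation: [0.002, 1.0, -0.0, 0.001]
contact_force: [-0.9, 0.1, -0.7]
finger_gap: 0.0673
grip_force: 0.0
```

{"method": "move_arm", "body": {
  "deltas": [
    [[35,0,0,0,0],[35,0,0,0,0],[35,0,0,0,0],[35,0,0,0,0],[35,0,0,0,0],[35,0,0,0,0],[35,0,0,0,0],[35,0,0,-10,0]]
  ]
}}

```text
time: 29.25
tcp_pos: [0.4408, -0.3591, 0.0351]
orientation: [-0.001, 1.0, -0.0, -0.001]
contact_force: [-0.7, 0.7, -0.9]
finger_gap: 0.0439
grip_force: 25.0
```

Run:
```python
from h import *
m,im=snap('wrist','w14.png')
m=env.camera_model('wrist');print(px(m,[.442,-.36,.055]))
go(.43,-.2,.2,-.315)
```

```text
(np.float64(286.0535352423567), np.float64(274.19060421033026))
t=29.3 tcp [ 0.4419 -0.3602  0.0372] yaw -0.000 q6 0.77 gap 0.044
d tool mm [ -12.  -160.2 -162.8] turn 0.315
```

{"method": "move_arm", "body": {
  "deltas": [
    [[35,0,0,-40,0],[35,0,0,-85,0],[35,-5,-10,-130,0],[35,-10,-45,-165,0],[35,-12,-90,-165,0],[35,-12,-140,-165,0],[35,-12,-190,-165,0],[35,-12,-235,-165,0]]
  ]
}}

```text
time: 30.1
tcp_pos: [0.4291, -0.1228, 0.2011]
orientation: [-0.0, 1.0, -0.0, 0.0]
contact_force: [0.2, 0.8, -1.8]
finger_gap: 0.0436
grip_force: 25.0
```

Run:
```python
from h import *
go(.5197,.0184,.125,0)
```

```text
t=30.1 tcp [ 0.4291 -0.1228  0.2011] yaw -0.001 q6 1.14 gap 0.044
d tool mm [  90.5 -141.3   76.1] turn -0.001
```

{"method": "move_arm", "body": {
  "deltas": [
    [[35,23,-35,0,0],[35,46,-71,0,0],[35,70,-110,0,0],[35,90,-141,10,0],[35,90,-141,40,0],[35,90,-141,70,0],[35,90,-141,76,0],[35,90,-141,76,0]]
  ]
}}

```text
time: 30.9
tcp_pos: [0.519, 0.016, 0.1242]
orientation: [-0.0, 1.0, -0.0, -0.001]
contact_force: [-0.4, 0.2, -1.1]
finger_gap: 0.0437
grip_force: 25.0
```

Run:
```python
from h import *
env.get_image('wrist');m,im=snap('wrist','w15.png')
go(.5197,.0184,.1025,0)
```

```text
t=31.0 tcp [0.5208 0.0157 0.1262] yaw -0.001 q6 1.47 gap 0.044
d tool mm [-1.1 -2.7 23.7] turn -0.001
```

View pics/w15.png

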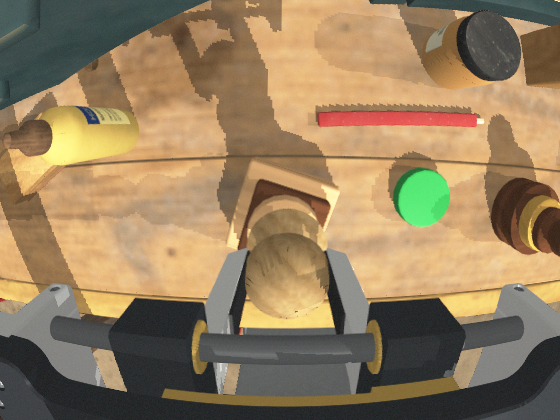

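{"method": "move_arm", "body": {
  "deltas": [
    [[35,-1,-2.5,8,0],[35,-1,-2.5,15,0],[35,-1,-2.5,19,0],[35,-1,-2.5,21.5,0],[35,-1,-2.5,22.5,0],[35,-1,-2.5,22.5,0],[35,-1,-2.5,22.5,0],[35,-1,-2.5,22.5,0]]
  ]
}}

```text
time: 31.8
tcp_pos: [0.5187, 0.0185, 0.1028]
orientation: [0.0, 1.0, -0.0, -0.0]
contact_force: [-1.2, -1.4, 3.8]
finger_gap: 0.0442
grip_force: 25.0
```

Contact at the expected height; release and lift.

{"method": "move_arm", "body": {
  "deltas": [
    [[50,0,0,0,0],[58,0,0,0,0],[66,0,0,0,0],[74,0,0,0,0],[82,0,0,0,0],[90,0,0,0,0],[94,0,0,0,0],[94,0,0,0,0]]
  ]
}}

```text
time: 32.6
tcp_pos: [0.5188, 0.0185, 0.1024]
orientation: [0.0, 1.0, -0.0, 0.0]
contact_force: [0.1, 0.5, -0.6]
finger_gap: 0.094
grip_force: 0.0
```

{"method": "move_arm", "body": {
  "deltas": [
    [[94,0,0,-30,0],[94,0,0,-70,0],[94,0,0,-110,0],[94,-40,30,-120,0],[94,-80,60,-120,0],[94,-110,100,-120,0],[94,-110,130,-120,0],[94,-110,130,-120,0]]
  ]
}}

```text
time: 33.4
tcp_pos: [0.4083, -0.1144, 0.2229]
orientation: [0.001, 1.0, -0.002, 0.001]
contact_force: [0.4, 0.7, 0.5]
finger_gap: 0.094
grip_force: 0.0
```

{"method": "move_arm", "body": {
  "deltas": [
    [[94,-20,0,0,0],[94,-20,0,0,0],[94,-20,0,0,0],[94,-20,0,0,0],[94,-20,0,0,0],[94,-20,0,0,0],[94,-20,0,0,0],[94,-20,0,0,0]]
  ]
}}

```text
time: 34.2
tcp_pos: [0.3889, -0.1113, 0.2224]
orientation: [0.0, 1.0, 0.0, -0.0]
contact_force: [-0.0, -0.3, 0.0]
finger_gap: 0.0941
grip_force: 0.0
```

Run:
```python
from h import *
go(.4,-.1,.2,0)
m,im=snap('wrist','w16.png')
h=cv2.cvtColor(im,cv2.COLOR_BGR2HSV)
# expected ball/acorn body centre pixels, and the blob there
for n,P in [('ball',(.5197,.0184,.121)),('disc edge',(.5197+.0,.0184-.027,.09)),('acorn',(.52,-.252,.09))]:
    u,v=px(m,P);print(n,round(u),round(v),h[int(v),int(u)])
u,v=[int(x) for x in px(m,(.52,-.252,.09))]
mblob(m,im,(u-25,v-25,u+30,v+30),(3,125,30),(14,255,200),.085,name='acorn')
u,v=[int(x) for x in px(m,(.5197,.0184,.121))]
for t in (30,45): blob(m,im,u,v,.121,t,name='ball')
s,i2=snap('top','tend.png'); j0=cv2.imread('pics/t1.png')
b=lambda im,c:np.argwhere(c(cv2.cvtColor(im,cv2.COLOR_BGR2HSV).astype(int)))
def pt(P):
    T=np.array(s['cam_to_world']);p=T[:3,:3].T@(np.array(P)-T[:3,3])*[1,-1,-1];return np.round([s['cx']+s['fx']*p[0]/p[2],s['cy']+s['fy']*p[1]/p[2]],1)
print('top px expected ball',pt((.5197,.0184,.121)),'acorn',pt((.52,-.252,.09)))
d=cv2.cvtColor(cv2.absdiff(i2,j0),cv2.COLOR_BGR2GRAY)
cs=cv2.findContours((cv2.morphologyEx((d>35).astype(np.uint8),cv2.MORPH_OPEN,np.ones((3,3)))),cv2.RETR_EXTERNAL,cv2.CHAIN_APPROX_NONE)[0]
print([cv2.boundingRect(c) for c in cs if cv2.contourArea(c)>20])
```

```text
t=34.2 tcp [ 0.3889 -0.1113  0.2224] yaw 0.000 q6 1.12 gap 0.094
d tool mm [ 11.1 -11.3  22.4] turn 0.000
ball 143 76 [ 24  87 253]
disc edge 181 78 [ 18 117 168]
acorn 427 81 [ 11 154 104]
acorn px [402  56] [446 110] ell c [ 516.7 -248.4] axes [51.  56.7] | rect c [ 518.2 -251.4] size [50.3 56.2] ang 89.8
ball ell c [512.5  21.7] axes [21.  30.2] | rect c [511.9  20.6] size [30.7 20.5] ang 43.8
ball ell c [511.8  21.9] axes [22.  36.1] | rect c [511.2  22.2] size [34.8 23. ] ang 33.6
top px expected ball [302.3 217.2] acorn [393.2 219.8]
[(315, 415, 11, 5), (222, 398, 6, 14), (256, 394, 10, 26), (406, 391, 21, 29), (223, 373, 11, 19), (240, 359, 30, 31), (254, 343, 24, 17), (410, 324, 9, 8), (421, 307, 21, 21), (318, 306, 129, 114), (347, 304, 19, 35), (355, 281, 27, 22), (447, 277, 28, 39), (352, 273, 21, 20), (412, 258, 53, 49), (327, 251, 53, 36), (199, 249, 9, 11), (264, 244, 12, 7), (334, 236, 30, 17), (269, 234, 8, 9), (259, 228, 14, 8), (179, 225, 17, 25), (374, 223, 57, 98), (288, 202, 26, 29), (369, 188, 12, 12), (202, 188, 33, 73), (179, 183, 18, 41), (198, 176, 11, 8), (318, 174, 12, 13), (302, 174, 13, 14), (273, 161, 35, 36), (326, 156, 22, 30), (147, 109, 9, 18), (157, 99, 5, 9)]
```

Run:
```python
from h import *
m=env.camera_model('wrist'); im=cv2.imread('pics/w16.png')
for (x,y),P,r in [((143,76),.121,(16,34)),((427,81),.09,(13,30))]:
    g=cv2.cvtColor(im[max(0,y-60):y+60,x-60:x+60],cv2.COLOR_BGR2GRAY); y0=max(0,y-60)
    c=cv2.HoughCircles(cv2.medianBlur(g,3),cv2.HOUGH_GRADIENT,1,8,param1=90,param2=12,minRadius=r[0],maxRadius=r[1])[0][:4]
    for u,v,q in c: print(round(u+x-60),round(v+y0),round(float(q)),at(m,u+x-60,v+y0,P,True).round(4))
```

```text
164 82 27 [ 0.5125 -0.002   0.121 ]
158 88 33 [0.5066 0.003  0.121 ]
150 80 33 [0.5148 0.0109 0.121 ]
138 74 29 [0.522  0.0233 0.121 ]
412 86 25 [ 0.5135 -0.2347  0.09  ]
420 86 24 [ 0.5145 -0.2447  0.09  ]
398 88 29 [ 0.5101 -0.2208  0.09  ]
408 78 25 [ 0.5203 -0.2304  0.09  ]
```

```bash
python3 -c "
from cell import env
print(env.hand_in())"
```

```text
the job is handed in; nothing more can be done
None
```

I assembled both caps, released everything and handed the job in at about 34 s; hand-in gave no verdict, and I checked the other four parts by camera but had no clear final measurement of the ball's centring (placed by grip geometry and contact height).

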